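# Show a loose bearing ball to the inspection lens

## Task

First turn the click-stop zoom collar on top of the inspection lens until its pointer sits at 4. Then lift the ball carrier by its black grip, keeping the loose steel ball in its shallow pocket, and hold it level in the air with the pocket centred under the lens and the ball about 30 mm below the front glass. There is no stage: finish while still holding it still there, touching nothing of the lens stand, with the collar left at 4 and the other things on the bench undisturbed.

Things in the scene. Friction and masses are not known exactly. Their poses are not given: they have to be found in the camera images.
- lens_stand: White inspection-lens stand, fixed. Origin at bench level on the vertical lens axis, z up. Base plate 155 x 110 x 12 mm (x -45 to 110 mm). Post 18 mm thick at x = +90 mm (behind the lens, away from the robot), 137 mm high, with a 32 mm wide clamp; a boom from it carries the lens, which spans z = 85 to 184 mm.
- front_glass (a point): Front glass of the lens, on the lens axis, looking straight down, z = 85 mm. The black objective round it is 33 mm wide here and 46 mm at z = 98 mm; white holder ring 60 mm wide at z 110 to 132 mm.
- dial (a point): Centre of the fixed white round dial plate, 96 mm wide, top at z = 136 mm; axes as the stand's. The black numerals 1 to 5 stand on its -x side, 25 degrees apart: seen from the -x side (the robot), 1 at the left (+y), 3 straight towards -x, 5 at the right (-y). Above it the neck, 46 mm wide, then the collar.
- zoom_collar (a joint): Zoom collar's angle about the lens axis, rad, growing counter-clockwise seen from above. Clicks 25 degrees apart: 1 at 0, 2 at 0.436, 3 at 0.873, 4 at 1.309, 5 at 1.745; range -0.12 to 1.87. In the stand's frame the pointer's bearing (from +x towards +y) is 2.269 plus this value. Takes about 0.12 N m; drops into the nearest click when let go.
- collar_grip (a point): Point on the lens axis at the height to grip the zoom collar: black, knurled, 52 mm in diameter, z 153 to 175 mm, a rubber eye ring on top up to 184 mm. The dial plate is 29 mm below this point. A thin bent steel pointer reaches from the collar to 36 mm from the axis, down to just above the dial: grip across its direction to miss it.
- pointer_tip (a point): Tip of the collar's steel pointer, 34.5 mm from the lens axis, 4 mm above the dial plate; the numeral it points at is the setting.
- focus (a point): Point on the lens axis, 45 mm above the bench, where the ball's centre belongs: the top of the 20 mm ball is then 30 mm below the front glass.
- carrier: Loose ball carrier, about 0.16 kg: a flat aluminium paddle 4 mm thick lying on the bench, neck 26 mm wide, round head 66 mm wide with the pocket in its middle. Origin on its underside below the middle of the grip; +x along the paddle to the pocket, z up; x from -36 to 203 mm.
- carrier_grip (a point): Middle of the carrier's grip, 28 mm above its underside, axes as the carrier's. The grip is an upright black block 60 mm long (x), 12 mm thick (y), from z = 4 to 40 mm, with a flange 72 x 18 mm at its foot up to 7.5 mm; pinch the block across y from above.
- pocket (a point): Where the ball's centre is when in the middle of the pocket: carrier x = 170 mm, 15 mm above its underside. The white round pocket has a flat floor 5 mm above the underside and a lip only 2.4 mm high; the ball can roll 6 mm either way in it and goes over the lip at about 35 degrees of tilt or on a jerk.
- ball_center (a point): Centre of the loose steel ball, 20 mm in diameter, 33 g, in the carrier's pocket.
- canister: Bystander: white canister 60 mm in diameter, 96 mm high, loose; origin under its centre.
- dish: Bystander: clear flat petri dish 89 mm wide, 15 mm high, loose; origin under its centre.
- white_bottle: Bystander: small clear reagent bottle with white cap, 22 mm in diameter, 57 mm high, loose.
- amber_bottle: Bystander: small brown reagent bottle with black cap, 28 mm in diameter, 61 mm high, loose.

How it is judged:
By the outcome, as a careful person would: the job done as asked, in the order asked, and still so for the second after the job is handed in, while the arm keeps its last pose, push and grip.
It also fails if it takes over 54 s, if anything falls off the work surface, if the arm or the gripper's body presses on something with over 40 N, if the wrist force passes 120 N, or if a joint passes its speed limit or range.

## Robot

A 7-joint arm with a two-finger parallel gripper is mounted at the origin on a cart in front of the work surface, level with it; the furniture and walls round the work are solid. World frame = base frame: x ahead of the robot, y to its left, z up, the work surface at z = 0. Lengths are in m, angles in rad, forces in N, time in s.
With the tool pointing down it reaches from about 0.4 to 0.85 m from the base axis. Payload 4.5 kg.
Tool frame: the origin (TCP) lies at the very end of the fingers, on their centre line; the grasp point (between the pads) lies 19 mm behind it (tcp_to_grasp is the z of the grasp point in the tool frame, in m); z points along the fingers, y is the line along which they close (so a half turn about z gives the same grasp; the last joint's range is limited). The gripper opens to 88 mm and grips with 3 to 60 N. Pads are 18 mm wide; open, the fingers measure 123 mm over their backs; the gripper's body (75 mm by 187 mm) begins 45 mm behind the grasp point.
Start: joints at [1.158, 0.689, -0.195, 1.565, 0.157, 0.902, -0.215], TCP at [0.27, -0.564, 0.239] pointing down, gripper open.
Joint ranges: [-3.01, 3.01], [-0.46, 2.08], [-1.47, 1.51], [0.13, 2.56], [-1, 4.14], [0.04, 2.09], [-2.66, 2.66]. Speed limits (rad/s): [2.57, 2.57, 3.14, 3.14, 3.14, 3.14, 3.14].

## Interface

Orientations are given as a unit quaternion [x, y, z, w].
In Python, from plant import * gives the robot as it stands. The module is installed in compiled form; this text tells all that it offers.
- The arm moves only by the shell command python3 -m jog 'ROWS' [OPENING] [FORCE]. ROWS is JSON, a list that holds one entry, the list of rows, each a list of 6 numbers: the shift along the tool's x, y, z in m, then the turn, a rotation vector about the tool's x, y, z in rad. In form: [[[dx, dy, dz, ax, ay, az], ...]]. A call has 1 to 12 rows; each row shifts and turns the commanded pose from where the row before left it, along the tool's axes as they then stand; what a row does not reach is not made up. A row lasts 1/8 s, in which the tool goes at most 62.5 mm and 10.7 degrees, less where a joint would pass 70% of its speed; a pose out of reach is approached as far as the arm can. A call with a gripper value outside its range is refused whole. OPENING is the finger opening in m, from 0 to 0.0881, set as the call begins (- or left out, the last holds). The fingers move at their own pace and stop on an object; FORCE is the grip in N (left out, the last holds). Time passes only in rows, so rows that do not move let the fingers close. It gives the time, the measured TCP pose, the force, the opening and the grip force at its end, in the units of the state.
- get_state(): the state, without advancing time (a new reading comes with each control period).
- snapshot(name): name is "scene" or "top"; returns a dict with "frame" (384x512x3 uint8, red, green, blue), "mtx" (3x3 intrinsics, pixels), "xyz" and "orientation" of the camera in the world. Camera axes: x right, y down, z forward; pixel columns grow to the right and rows downward; lengths in m; the calibration is good to about 2 mm. A picture is of the moment at which its call begins. There is no depth.
- finish_job(): hands the job in; it is judged then, once.
The state is a dict: "clock": time; "q": joint angles; "qd": joint speeds; "joint_torque": joint torques, N m; "tool_pos": TCP position; "eef_rot": TCP orientation; "contact_force": force on the tool from outside, world axes, zero at the start; "moment": the same for the moment, N m; "opening": opening from 0.0 (shut) to 1.0 (fully open); "finger_force": force on a finger pad.
Only numpy, scipy, OpenCV 4.12 (cv2) and the standard library are available. Lean on these libraries where they do the work, as an engineer would, in place of code of your own. Each camera call takes 0.05 s, during which the arm holds its last target. There are 200 camera calls.

## Working session

There is one attempt and no reset: what is moved stays moved. The work goes in short steps, Python scripts to look and compute and a shell command to move; the robot and the scene stay as the last step left them, time stands still between calls to the robot, and variables do not carry over. Pictures are saved under pics/ and viewed, at most 10 in all, crops included, and the job is handed in when it is done.

```bash
mkdir -p pics; ls
python3 - <<'E'
from plant import *
import cv2
for n in ("scene","top"):
    s=snapshot(n); cv2.imwrite(f"pics/{n}0.png",s["frame"][:,:,::-1]); print(n,s["mtx"],s["xyz"],s["orientation"])
print(get_state())
E
```

```text
pics
scene [[396.29644183   0.         249.06004762]
 [  0.         396.29644183 191.49360532]
 [  0.           0.           1.        ]] [0.00858868 0.93633777 0.5188454 ] [-0.29492749  0.80725912 -0.47987106  0.17627893]
top [[467.19128333   0.         253.4233598 ]
 [  0.         467.19128333 189.80954452]
 [  0.           0.           1.        ]] [0.34657327 0.35520581 0.95505014] [ 0.7139278  -0.69454089  0.06276863 -0.06308844]
{'clock': 0.1, 'q': array([ 1.15779568,  0.68988375, -0.1945184 ,  1.56623019,  0.15731932,
        0.90252606, -0.21510553]), 'qd': array([-1.29870978e-04, -1.51113157e-03,  6.56961708e-05, -2.28739515e-03,
       -4.71289894e-04, -1.01212919e-03, -3.46327958e-04]), 'joint_torque': array([-2.74147933e-03, -5.28494954e+01, -1.27152644e+00, -1.53834218e+01,
       -5.26591949e-02,  2.08978767e-03,  4.43163219e-05]), 'tool_pos': array([ 0.26975901, -0.56315437,  0.23800304]), 'eef_rot': array([ 9.75140533e-01,  2.21585776e-01, -2.51835647e-04, -7.88015473e-04]), 'contact_force': array([ 0.06941206,  0.65912773, -0.00383925]), 'moment': array([-0.03681377, -0.03154706, -0.00868573]), 'finger_force': 0.0, 'opening': 0.9984082156878019}
```

View pics/scene0.png

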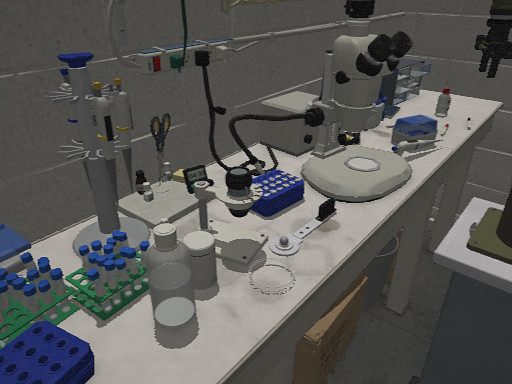

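View pics/top0.png

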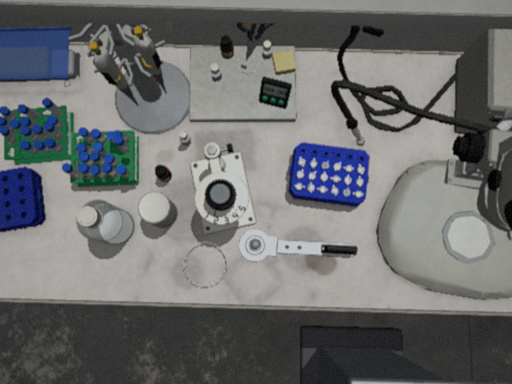

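Top view: lens collar at about (220,195), dial numerals below it, carrier pocket at about (255,244), grip at about (340,250), dish at (205,265), canister at (155,208). I'll zoom in on both views and add rays.

```bash
cat > h.py <<'E'
import numpy as np, cv2
from scipy.spatial.transform import Rotation as R
from plant import *
def ray(s,uv):
    d=np.linalg.solve(s["mtx"],[uv[0],uv[1],1.]); return R.from_quat(s["orientation"]).apply(d)
def onz(s,uv,z):
    d=ray(s,uv); return s["xyz"]+d*(z-s["xyz"][2])/d[2]
def proj(s,p):
    c=R.from_quat(s["orientation"]).inv().apply(np.array(p)-s["xyz"]); q=s["mtx"]@c; return q[:2]/q[2]
def crop(s,x0,y0,x1,y1,k,name):
    im=cv2.resize(s["frame"][y0:y1,x0:x1,::-1],None,fx=k,fy=k,interpolation=cv2.INTER_CUBIC)
    for v in range((x0+9)//10*10,x1,10): cv2.line(im,((v-x0)*k,0),((v-x0)*k,4 if v%50 else 12),(0,0,255),1)
    for v in range((y0+9)//10*10,y1,10): cv2.line(im,(0,(v-y0)*k),(4 if v%50 else 12,(v-y0)*k),(0,0,255),1)
    cv2.imwrite("pics/"+name,im)
def blobs(m,lo=15):
    n,l,st,c=cv2.connectedComponentsWithStats(m.astype(np.uint8))
    return [(st[i].tolist(),c[i].round(1).tolist()) for i in range(1,n) if st[i][4]>=lo]
E
python3 - <<'E'
from h import *
t=snapshot("top"); s=snapshot("scene")
a=cv2.resize(t["frame"][140:280,185:365,::-1],None,fx=4,fy=4,interpolation=cv2.INTER_CUBIC)
cv2.imwrite("pics/t1.png",a)
b=cv2.resize(s["frame"][160:260,185:345,::-1],None,fx=5,fy=5,interpolation=cv2.INTER_CUBIC)
cv2.imwrite("pics/s1.png",b)
g=t["frame"].max(2)<50
m=np.zeros_like(g); m[170:265,190:365]=g[170:265,190:365]
for st,c in blobs(m): print("top dark",st,c)
g=s["frame"].max(2)<45
m=np.zeros_like(g); m[160:260,215:345]=g[160:260,215:345]
for st,c in blobs(m): print("scene dark",st,c)
print("collar",onz(t,(220,195),.184),"grip",onz(t,(340,250),.04),"pocket",onz(t,(255,244),.015))
E
```

```text
top dark [206, 180, 29, 31, 356] [220.4, 196.9]
top dark [322, 246, 34, 8, 196] [339.9, 249.9]
scene dark [216, 160, 49, 30, 605] [240.1, 175.4]
scene dark [269, 160, 9, 11, 38] [274.1, 164.9]
scene dark [316, 191, 29, 30, 282] [326.9, 207.7]
scene dark [229, 208, 21, 9, 110] [238.8, 212.3]
collar [0.47507756 0.41313721 0.184     ] grip [0.39709822 0.18624954 0.04      ] pocket [0.40574372 0.35179483 0.015     ]
```

View pics/t1.png

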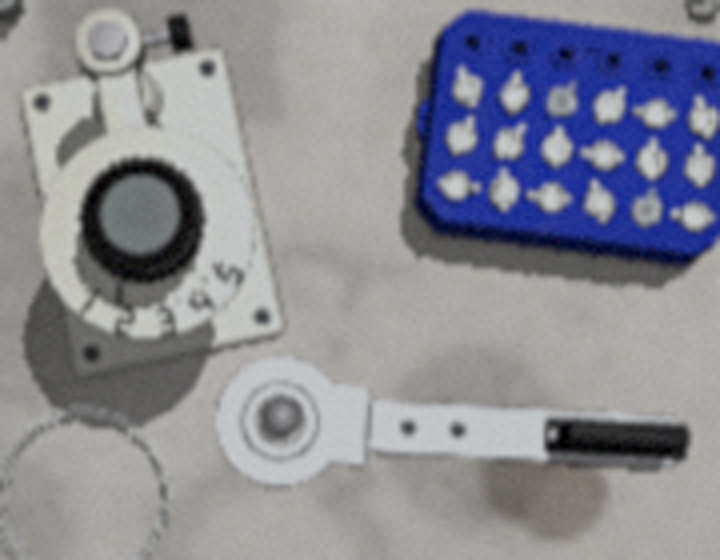

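View pics/s1.png

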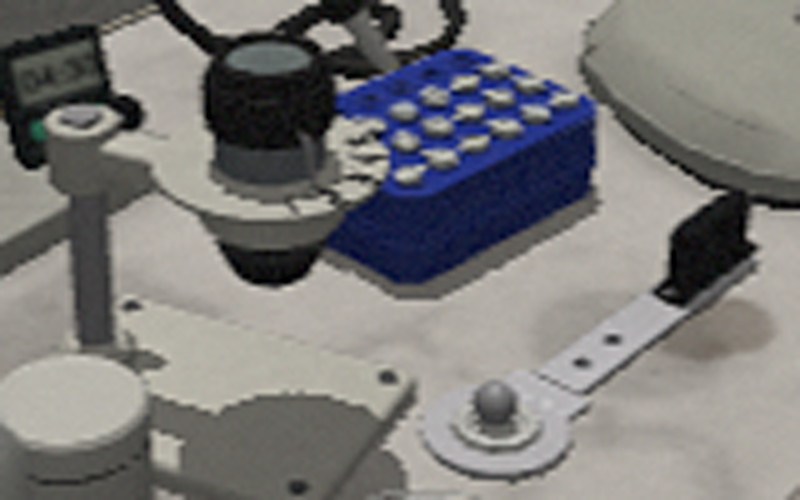

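Crops: pointer at about (122,293) in the 4x top crop, at numeral 2. Collar top centre is at crop (140,213), dial centre (147,232), base screws at (41,102), (207,68), (262,316), (92,354). Ball is at crop (281,418), grip ends at x 548 and 688. I'll compute the poses.

Run:
```python
from h import *
t=snapshot("top"); s=snapshot("scene")
T=lambda u,v:((u+.5)/4-.5+185,(v+.5)/4-.5+140)
S=lambda u,v:((u+.5)/5-.5+185,(v+.5)/5-.5+160)
sc=[onz(t,T(*p),.012) for p in [(41,102),(207,68),(262,316),(92,354)]]
for p in sc: print("screw",p.round(4))
d=(sc[0]+sc[1]-sc[2]-sc[3])[:2]; yaw=np.arctan2(d[1],d[0]); print("yaw",yaw,"sides",[np.linalg.norm(sc[i]-sc[(i+1)%4]).round(4) for i in range(4)])
d2=(sc[0]-sc[1]+sc[3]-sc[2])[:2]; print("yaw from y",np.arctan2(-d2[0],d2[1]))
ctr=sum(sc)/4; print("axis from base",ctr[:2]-.0325*np.array([np.cos(yaw),np.sin(yaw)]))
print("dial",onz(t,T(147,232),.136),"eye",onz(t,T(140,213),.184))
tip=onz(t,T(122,295),.14); print("tip",tip)
for k,p in enumerate([(92,302),(125,322),(165,319),(202,301),(231,272)]):print(k+1,onz(t,T(*p),.136).round(4))
b=onz(t,T(281,418),.015); g=[onz(t,T(548,437),.04),onz(t,T(688,440),.04)]
print("ball",b,"grip",g,"mid",sum(g)/2)
# two-view
def tri(a,b):
    A=[];r=[]
    for c,uv in((t,a),(s,b)):
        d=ray(c,uv);d/=np.linalg.norm(d);P=np.eye(3)-np.outer(d,d);A.append(P);r.append(P@c["xyz"])
    return np.linalg.solve(sum(A),sum(r))
print("ball2",tri(T(281,418),S(494,403)),"eye2",tri(T(140,213),S(266,57)))
m=(sum(g)/2); v=(b-m)[:2]; print("carrier yaw",np.degrees(np.arctan2(v[1],v[0])),"len",np.linalg.norm(v))
print("holes yaw", [onz(t,T(*p),.004) for p in((408,428),(458,430))])
print(R.from_quat(get_state()["eef_rot"]).as_matrix().round(3))
```

```text
screw [0.565  0.4806 0.012 ]
screw [0.5855 0.3953 0.012 ]
screw [0.4569 0.363  0.012 ]
screw [0.4352 0.4483 0.012 ]
yaw 0.244566705307409 sides [np.float64(0.0877), np.float64(0.1326), np.float64(0.088), np.float64(0.1337)]
yaw from y 0.2422573994564042
axis from base [0.47910203 0.41393785]
dial [0.47842139 0.41411404 0.136     ] eye [0.47866642 0.41390934 0.184     ]
tip [0.44946957 0.42369122 0.14      ]
1 [0.4465 0.4371 0.136 ]
2 [0.4381 0.4222 0.136 ]
3 [0.4399 0.4047 0.136 ]
4 [0.4483 0.3887 0.136 ]
5 [0.4615 0.3763 0.136 ]
ball [0.40548778 0.3520384  0.015     ] grip [array([0.39829188, 0.22200226, 0.04      ]), array([0.39871165, 0.15389139, 0.04      ])] mid [0.39850177 0.18794682 0.04      ]
ball2 [0.4055765  0.35219464 0.017366  ] eye2 [0.47903981 0.41413622 0.18301304]
carrier yaw 87.56216821202736 len 0.16424021553692053
holes yaw [array([0.40290771, 0.28761582, 0.004     ]), array([0.40259631, 0.26230551, 0.004     ])]
[[ 0.902  0.432 -0.   ]
 [ 0.432 -0.902  0.   ]
 [-0.    -0.001 -1.   ]]
```

Run:
```python
from h import *
t=snapshot("top"); s=snapshot("scene")
print("stage",onz(t,(468,237),.03),onz(s,(362,163),.03))
print("base front",onz(t,(470,297),.02),onz(t,(380,240),.02), "s:",onz(s,(303,180),.02),onz(s,(412,170),.02),onz(s,(350,203),.02))
print("bench edge",onz(t,(100,300),0),onz(t,(400,308),0))
y0=onz(t,(468,237),.03)[1]
for n,uv in dict(eyeR=(410,40),eyeLow=(397,62),eyeL=(375,30),headtop=(360,0),headleft=(335,40),objbot=(350,140),bodyfrontlow=(380,110)).items():
    d=ray(s,uv)
    for y in (y0+.04,y0,y0-.04):
        print(n,(s["xyz"]+d*(y-s["xyz"][1])/d[1]).round(3),end=" ")
    print()
crop(s,290,0,512,180,3,"sc2.png")
```

```text
stage [ 0.43014633 -0.06888668  0.03      ] [ 0.44728649 -0.10250188  0.03      ]
base front [ 0.31389936 -0.07104887  0.02      ] [0.42022752 0.10260394 0.02      ] s: [0.53013028 0.08744166 0.02      ] [ 0.3218845  -0.17194248  0.02      ] [0.36960967 0.11894121 0.02      ]
bench edge [0.2872646 0.6572976 0.       ] [0.28802904 0.06022596 0.        ]
eyeR [ 0.346 -0.029  0.391] eyeR [ 0.36  -0.069  0.386] eyeR [ 0.374 -0.109  0.38 ] 
eyeLow [ 0.367 -0.029  0.34 ] eyeLow [ 0.382 -0.069  0.333] eyeLow [ 0.397 -0.109  0.325] 
eyeL [ 0.432 -0.029  0.406] eyeL [ 0.45  -0.069  0.401] eyeL [ 0.468 -0.109  0.397] 
headtop [ 0.48  -0.029  0.469] headtop [ 0.5   -0.069  0.467] headtop [ 0.519 -0.109  0.465] 
headleft [ 0.536 -0.029  0.375] headleft [ 0.558 -0.069  0.369] headleft [ 0.58  -0.109  0.363] 
objbot [ 0.46  -0.029  0.121] objbot [ 0.479 -0.069  0.105] objbot [ 0.498 -0.109  0.088] 
bodyfrontlow [ 0.389 -0.029  0.22 ] bodyfrontlow [ 0.405 -0.069  0.207] bodyfrontlow [ 0.421 -0.109  0.195]
```

View pics/sc2.png

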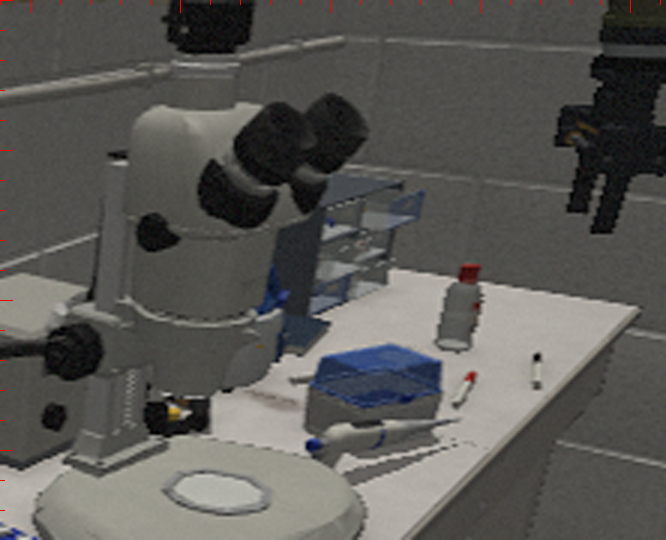

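The zoomed view shows the microscope between arm and work area: eyepiece tips at x≈0.35, y≈-0.03 to -0.11, z up to ≈0.41, with the taller head behind x≈0.45. I'll pass over the eyepieces at small radius, TCP z≈0.5, with the gripper's long side tangential.

```bash
cat > plan.py <<'E'
# print rows (tool axes) leading from measured pose through world waypoints x y z yaw_of_tool_y n
import sys, json
from h import *
def plan(wps):
    st=get_state(); p=st["tool_pos"]; r=R.from_quat(st["eef_rot"])
    print("at",p.round(4),"yaw",round(np.arctan2(*r.as_matrix()[1::-1,1]),3),"q",st["q"].round(2),"clk",round(st["clock"],2))
    rows=[]
    for *q,a,n in wps:
        n=int(n); y=np.array([np.cos(a),np.sin(a),0]); z=np.array([0,0,-1.]); goal=R.from_matrix(np.c_[np.cross(y,z),y,z])
        w=(r.inv()*goal).as_rotvec()/n; dp=(np.array(q)-p)/n
        for _ in range(n):
            rows.append(np.r_[r.inv().apply(dp),w].round(3).tolist()); r=r*R.from_rotvec(w)
        p=np.array(q)
    print(json.dumps([rows]).replace(" ","").replace("-0.0,","0,").replace("0.0,","0,"))
plan([list(map(float,a.split(","))) for a in sys.argv[1:]])
E
python3 plan.py .25,-.5,.38,-0.62,3 .17,-.36,.50,0.22,5 .2,-.29,.5,0.56,2
```

```text
at [ 0.27   -0.5636  0.2386] yaw -1.124 q [ 1.16  0.69 -0.19  1.57  0.16  0.9  -0.22] clk 0.4
[[[0.003,-0.022,-0.047,0,0,-0.168],[0.007,-0.021,-0.047,0,0,-0.168],[0.01,-0.02,-0.047,0,0,-0.168],[0.013,-0.029,-0.024,0,0,-0.168],[0.018,-0.027,-0.024,0,0,-0.168],[0.022,-0.023,-0.024,0,0,-0.168],[0.026,-0.019,-0.024,0,0,-0.168],[0.029,-0.015,-0.024,0,0,-0.168],[0.031,0.022,0,0,0,-0.17],[0.027,0.027,0,0,0,-0.17]]]
```

```bash
python3 -m jog '[[[0.003,-0.022,-0.047,0,0,-0.168],[0.007,-0.021,-0.047,0,0,-0.168],[0.01,-0.02,-0.047,0,0,-0.168],[0.013,-0.029,-0.024,0,0,-0.168],[0.018,-0.027,-0.024,0,0,-0.168],[0.022,-0.023,-0.024,0,0,-0.168],[0.026,-0.019,-0.024,0,0,-0.168],[0.029,-0.015,-0.024,0,0,-0.168]]]'; python3 plan.py .2,-.29,.5,0.56,3 .28,-.19,.5,0.98,3  .34,-.1,.5,1.38,3 .345,0,.5,1.38,3
```

```text
clock: 1.4
tool_pos: [0.1685, -0.3598, 0.5005]
eef_rot: [0.623, 0.782, -0.0, 0.0]
contact_force: [-0.5, -0.5, 0.7]
opening: 0.999
finger_force: 0.0
at [ 0.1685 -0.3598  0.5005] yaw 0.226 q [ 1.53  0.14 -0.6   1.68  0.08  1.35  1.14] clk 1.4
[[[0.02,0.015,0,0,0,-0.111],[0.018,0.018,0,0,0,-0.111],[0.016,0.02,0,0,0,-0.111],[0.014,0.04,0,0,0,-0.14],[0.008,0.042,0,0,0,-0.14],[0.002,0.043,0,0,0,-0.14],[0,0.036,0,0,0,-0.133],[-0.005,0.036,0,0,0,-0.133],[-0.009,0.035,0,0,0,-0.133],[0.005,0.033,0,0,0,0.0],[0.005,0.033,0,0,0,0.0],[0.005,0.033,0,0,0,0.0]]]
```

```bash
python3 -m jog '[[[0.02,0.015,0,0,0,-0.111],[0.018,0.018,0,0,0,-0.111],[0.016,0.02,0,0,0,-0.111],[0.014,0.04,0,0,0,-0.14],[0.008,0.042,0,0,0,-0.14],[0.002,0.043,0,0,0,-0.14]]]'; python3 plan.py .335,-.1,.5,1.377,3 .345,0,.5,1.377,3 .345,.1,.5,1.377,2 .38,.24,.45,1.377,3
```

```text
clock: 2.15
tool_pos: [0.2837, -0.1919, 0.4999]
eef_rot: [0.293, 0.956, -0.001, 0.0]
contact_force: [-0.4, -0.4, -0.3]
opening: 0.997
finger_force: 0.0
at [ 0.2837 -0.1919  0.4999] yaw 0.977 q [ 1.3   0.05 -0.87  1.78  0.04  1.33  1.4 ] clk 2.15
[[[0.003,0.035,0,0,0,-0.133],[-0.002,0.035,0,0,0,-0.133],[-0.006,0.035,0,0,0,-0.133],[0.003,0.033,0,0,0,0.0],[0.003,0.033,0,0,0,0.0],[0.003,0.033,0,0,0,0.0],[0.01,0.049,0,0,0,-0.0],[0.01,0.049,0,0,0,-0.0],[-0.002,0.048,0.017,0,0,-0.0],[-0.002,0.048,0.017,0,0,-0.0],[-0.002,0.048,0.017,0,0,-0.0]]]
```

```bash
python3 -m jog '[[[0.003,0.035,0,0,0,-0.133],[-0.002,0.035,0,0,0,-0.133],[-0.006,0.035,0,0,0,-0.133],[0.003,0.033,0,0,0,0],[0.003,0.033,0,0,0,0],[0.003,0.033,0,0,0,0]]]'; python3 plan.py .345,.1,.5,1.377,3 .38,.24,.45,1.377,4 .479,.414,.30,1.377,5
```

```text
clock: 2.9
tool_pos: [0.3455, -0.0011, 0.4998]
eef_rot: [0.099, 0.995, -0.0, 0.0]
contact_force: [0.4, 0.2, 0.2]
opening: 0.998
finger_force: 0.0
at [ 0.3455 -0.0011  0.4998] yaw 1.372 q [ 0.93  0.08 -1.13  1.77  0.08  1.33  1.15] clk 2.9
[[[0.007,0.033,0,0,0,-0.002],[0.007,0.033,0,0,0,-0.002],[0.007,0.033,0,0,0,-0.002],[-0.002,0.036,0.012,0,0,0.0],[-0.002,0.036,0.012,0,0,0.0],[-0.002,0.036,0.012,0,0,0.0],[-0.002,0.036,0.012,0,0,0.0],[-0.013,0.038,0.03,0,0,0.0],[-0.013,0.038,0.03,0,0,0.0],[-0.013,0.038,0.03,0,0,0.0],[-0.013,0.038,0.03,0,0,0.0],[-0.013,0.038,0.03,0,0,0.0]]]
```

```bash
python3 -m jog '[[[0.007,0.033,0,0,0,-0.002],[0.007,0.033,0,0,0,-0.002],[0.007,0.033,0,0,0,-0.002],[-0.002,0.036,0.012,0,0,0],[-0.002,0.036,0.012,0,0,0],[-0.002,0.036,0.012,0,0,0],[-0.002,0.036,0.012,0,0,0]]]'; python3 plan.py .479,.414,.30,1.377,6
```

```text
clock: 3.78
tool_pos: [0.3801, 0.2398, 0.4511]
eef_rot: [0.096, 0.995, -0.0, 0.0]
contact_force: [0.3, -0.2, 0.2]
opening: 1.001
finger_force: 0.0
at [0.3801 0.2398 0.4511] yaw 1.378 q [ 0.12  0.38 -1.15  1.67  0.36  1.33  0.28] clk 3.77
[[[-0.011,0.032,0.025,0,0,0.0],[-0.011,0.032,0.025,0,0,0.0],[-0.011,0.032,0.025,0,0,0.0],[-0.011,0.032,0.025,0,0,0.0],[-0.011,0.032,0.025,0,0,0.0],[-0.011,0.032,0.025,0,0,0.0]]]
```

```bash
python3 -m jog '[[[-0.011,0.032,0.025,0,0,0],[-0.011,0.032,0.025,0,0,0],[-0.011,0.032,0.025,0,0,0],[-0.011,0.032,0.025,0,0,0],[-0.011,0.032,0.025,0,0,0],[-0.011,0.032,0.025,0,0,0],[0,0,0,0,0,0]]]'; python3 plan.py .4788,.414,.19,1.377,4 .4788,.414,.148,1.377,2
python3 - <<'E'
from h import *
crop(snapshot("scene"),190,100,320,220,5,"sc3.png")
E
```

```text
clock: 4.65
tool_pos: [0.4812, 0.4152, 0.2989]
eef_rot: [0.096, 0.995, -0.001, -0.001]
contact_force: [-0.5, 0.0, -1.0]
opening: 0.995
finger_force: 0.0
at [0.4812 0.4152 0.2989] yaw 1.379 q [-0.32  0.78 -0.94  1.43  0.64  1.26  0.06] clk 4.65
[[[0,0,0.027,-0.001,-0.001,0.0],[0,0,0.027,-0.001,-0.001,0.0],[0,0,0.027,-0.001,-0.001,0.0],[0.001,0,0.027,-0.001,-0.001,0.0],[0,0,0.021,0,0,-0.0],[0,0,0.021,0,0,-0.0]]]
```

View pics/sc3.png

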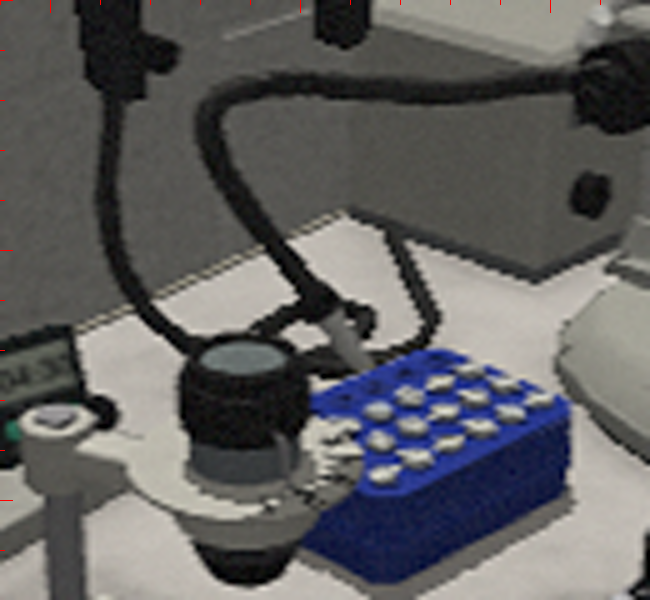

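The fingers are straight above the lens; the pointer shows as a steel strip at crop (285,455). Descending.

```bash
python3 -m jog '[[[0.0025,-0.001,0.027,-0.001,-0.001,0],[0,0,0.027,-0.001,-0.001,0],[0,0,0.027,-0.001,-0.001,0],[0,0,0.027,-0.001,-0.001,0],[0,0,0.021,0,0,0],[0,0,0.022,0,0,0],[0,0,0,0,0,0]]]'; python3 plan.py .4788,.414,.147,1.377,1
python3 - <<'E'
from h import *
t=snapshot("top");s=snapshot("scene")
print(proj(t,(.4788,.414,.16)))
a=t["frame"][145:265,170:290,::-1]; b=s["frame"][110:230,180:300,::-1]
cv2.imwrite("pics/g1.png",cv2.resize(np.hstack([a,b]),None,fx=3.3,fy=3.3,interpolation=cv2.INTER_CUBIC))
E
```

```text
clock: 5.58
tool_pos: [0.4788, 0.4133, 0.1493]
eef_rot: [0.096, 0.995, 0.001, 0.002]
contact_force: [0.5, -0.0, -0.1]
opening: 0.997
finger_force: 0.0
at [0.4788 0.4133 0.1493] yaw 1.378 q [-0.36  0.93 -0.84  1.61  0.81  0.98 -0.09] clk 5.58
[[[0,0.001,0.002,0.001,0.003,0.001]]]
[220.53830124 195.17338601]
```

View pics/g1.png

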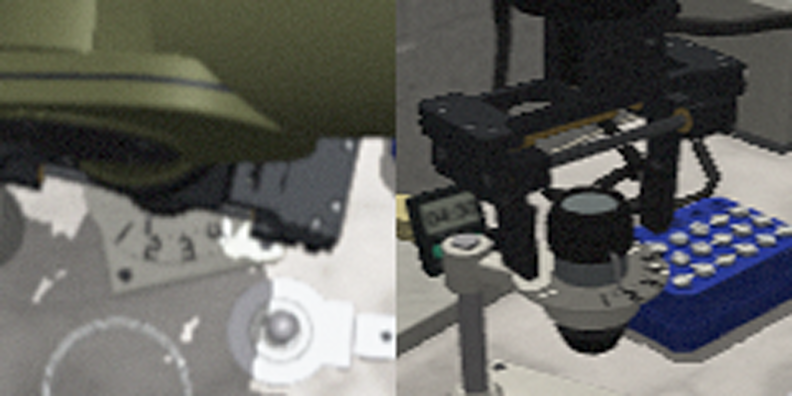

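Left half is mostly arm. On the right, the fingers straddle the collar, left at (520,250) and right at (655,200), with the pointer between them. Close and turn.

```bash
python3 -m jog '[[[0,0.0007,0.002,0,0.003,0],[0,0,0,0,0,0],[0,0,0,0,0,0],[0,0,0,0,0,0],[0,0,0,0,0,0],[0,0,0,0,0,0]]]' 0.04 30
```

```text
clock: 6.42
tool_pos: [0.4792, 0.4142, 0.1488]
eef_rot: [0.096, 0.995, 0.001, 0.001]
contact_force: [-1.3, -2.9, 4.8]
opening: 0.581
finger_force: 30.0
```

```bash
python3 -m jog '[[[0,0,0,0,0,-0.11],[0,0,0,0,0,-0.11],[0,0,0,0,0,-0.11],[0,0,0,0,0,-0.11],[0,0,0,0,0,-0.11],[0,0,0,0,0,-0.11],[0,0,0,0,0,-0.11],[0,0,0,0,0,-0.11],[0,0,0,0,0,0],[0,0,0,0,0,0]]]'; python3 -c "
from h import *
s=get_state();print(s['moment'],R.from_quat(s['eef_rot']).as_matrix()[:,1],s['q'])"
```

```text
clock: 7.68
tool_pos: [0.4792, 0.414, 0.1487]
eef_rot: [-0.337, 0.942, 0.0, 0.001]
contact_force: [-1.1, -4.4, 6.1]
opening: 0.581
finger_force: 30.0
[-0.83680932  0.21025102  0.00556344] [-6.34123650e-01  7.73231625e-01  2.25499029e-04] [-0.28363816  1.00530398 -1.03136361  1.59806622  0.94651128  1.10453742
  0.68833695]
```

```bash
python3 -m jog '[[[0,0,0,0,0,0],[0,0,0,0,0,0],[0,0,0,0,0,0],[0,0,0,0,0,0],[0,0,0,0,0,0],[0,0,-0.02,0,0,0],[0,0,-0.04,0,0,0],[0,0,-0.045,0,0,0],[0,0,-0.045,0,0,0]]]' 0.088; python3 plan.py .3995,.195,.25,3.1,5 .3995,.195,.12,3.1,3
```

```text
clock: 8.8
tool_pos: [0.4787, 0.4148, 0.3017]
eef_rot: [-0.337, 0.941, 0.002, 0.002]
contact_force: [0.8, 0.1, -1.3]
opening: 0.997
finger_force: 0.0
at [0.4787 0.4148 0.3017] yaw 2.259 q [-0.25  0.84 -1.13  1.44  0.77  1.34  0.83] clk 8.8
[[[0.04,-0.024,0.01,0,0.001,-0.168],[0.044,-0.017,0.01,0,0.001,-0.168],[0.046,-0.009,0.01,0,0.001,-0.168],[0.047,-0.002,0.01,0,0.001,-0.168],[0.046,0.006,0.01,0,0.001,-0.168],[0,0,0.043,0,0,0.0],[0,0,0.043,0,0,0.0],[0,0,0.043,0,0,0.0]]]
```

```bash
python3 -m jog '[[[0.04,-0.024,0.01,0,0,-0.168],[0.044,-0.017,0.01,0,0,-0.168],[0.046,-0.009,0.01,0,0,-0.168],[0.047,-0.002,0.01,0,0,-0.168],[0.046,0.006,0.01,0,0,-0.168],[0,0,0,0,0,0]]]'
python3 - <<'E'
from h import *
t=snapshot("top");s=snapshot("scene")
f=t["frame"].astype(int); print([ (b,[onz(t,p,.05).round(3)[:2].tolist() for p in ((b[0][0],b[0][1]+b[0][3]),(b[0][0]+b[0][2],b[0][1]+b[0][3]))]) for b in blobs((f[...,2]>f[...,0]+50)&(f[...,2]>90),300)])
print("rack scene corner top/bottom (px 265,200 / 265,216):",onz(s,(265,216),0), onz(s,(303,185),.05))
a=t["frame"][150:280,170:370,::-1]; b=s["frame"][150:280,190:345,::-1]
A=cv2.resize(a,(796,517),interpolation=cv2.INTER_CUBIC); cv2.imwrite("pics/c1.png",A)
cv2.imwrite("pics/c1s.png",cv2.resize(b,None,fx=4.6,fy=4.6,interpolation=cv2.INTER_CUBIC))
E
```

```text
clock: 9.55
tool_pos: [0.3992, 0.1906, 0.2476]
eef_rot: [-0.691, 0.723, -0.001, 0.0]
contact_force: [0.7, 1.0, -0.4]
opening: 1.002
finger_force: 0.0
[(([0, 27, 70, 53, 3087], [35.6, 52.5]), [[0.724, 0.884], [0.728, 0.741]]), (([76, 142, 27, 20, 320], [88.4, 151.4]), [[0.556, 0.712], [0.557, 0.658]]), (([289, 143, 81, 61, 2692], [325.2, 169.7]), [[0.483, 0.287], [0.488, 0.129]]), (([0, 167, 36, 62, 1679], [16.5, 197.8]), [[0.419, 0.846], [0.421, 0.777]])]
rack scene corner top/bottom (px 265,200 / 265,216): [0.51401634 0.27849972 0.        ] [0.48310941 0.16226206 0.05      ]
```

View pics/c1.png

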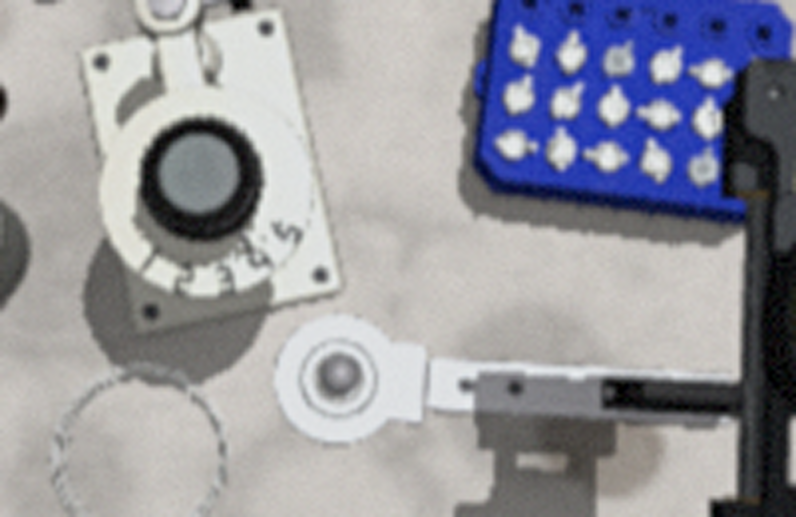

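Collar pointer now at numeral 4 (at (245,245)). The carrier lies at (340,375) to (740,400) and the rack's front edge is at x≈0.485. Descending on the grip.

```bash
python3 -m jog '[[[0,0,0.03,0,0,0],[0,0,0.045,0,0,0],[0,0,0.045,0,0,0],[0,0,0.045,0,0,0],[0,0,0.035,0,0,0],[0,0,0.01,0,0,0],[0,0,0,0,0,0]]]' 0.06; python3 plan.py .3997,.194,.0115,3.107,3;  python3 - <<'E'
from h import *
s=snapshot("scene")
cv2.imwrite("pics/g2.png",cv2.resize(s["frame"][140:280,240:400,::-1],None,fx=4.2,fy=4.2,interpolation=cv2.INTER_CUBIC))
E
```

```text
clock: 10.52
tool_pos: [0.4009, 0.1965, 0.0383]
eef_rot: [-0.692, 0.722, 0.001, 0.003]
contact_force: [0.6, -0.5, -0.6]
opening: 0.679
finger_force: 0.0
at [0.4009 0.1965 0.0383] yaw 3.098 q [ 0.05  1.13 -1.1   2.21  1.45  0.94  1.09] clk 10.53
[[[0.001,0,0.009,-0.001,0.002,-0.003],[0.001,0,0.009,-0.001,0.002,-0.003],[0.001,0,0.009,-0.001,0.002,-0.003]]]
```

View pics/g2.png

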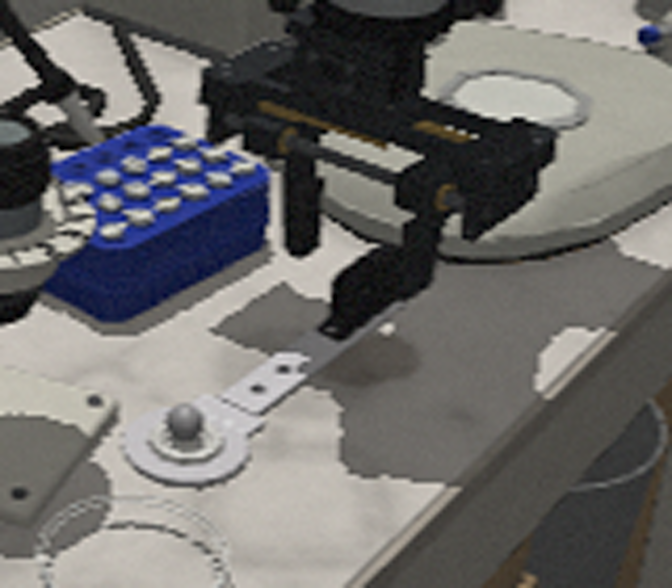

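The open fingers straddle the black grip, at (302,220) and (425,235), with the ball in its pocket at (185,420). Lower and close.

```bash
python3 -m jog '[[[0.001,0,0.009,-0.001,0.002,-0.003],[0.001,0,0.009,-0.001,0.002,-0.003],[0.001,0,0.008,-0.001,0.002,-0.003],[0,0,0,0,0,0]]]' 0.04 8;python3 -m jog '[[[0,0,0,0,0,0],[0,0,0,0,0,0],[0,0,0,0,0,0]]]' 0.022; python3 plan.py .3997,.194,.0115,3.107,1
```

```text
clock: 11.08
tool_pos: [0.4, 0.1918, 0.0111]
eef_rot: [-0.695, 0.719, -0.0, -0.002]
contact_force: [0.2, -0.6, 0.6]
opening: 0.451
finger_force: 0.0
clock: 11.45
tool_pos: [0.4004, 0.1922, 0.0119]
eef_rot: [-0.695, 0.719, -0.0, -0.001]
contact_force: [0.3, 0.3, 0.2]
opening: 0.253
finger_force: 0.0
at [0.4004 0.1922 0.0119] yaw 3.107 q [ 0.05  1.18 -1.07  2.21  1.52  0.95  1.06] clk 11.45
[[[-0.002,0.001,0,0.001,-0.002,0.0]]]
```

```bash
python3 -m jog '[[[0,0,0,0,0,0],[0,0,0,0,0,0],[0,0,0,0,0,0]]]' 0.005 8;python3 -m jog '[[[0,0,0,0,0,0],[0,0,0,0,0,0]]]' 0 60;python3 -m jog '[[[0,0,-0.001,0,0,0],[0,0,-0.003,0,0,0],[0,0,-0.005,0,0,0],[0,0,-0.006,0,0,0],[0,0,-0.005,0,0,0],[0,0,-0.003,0,0,0],[0,0,-0.002,0,0,0],[0,0,0,0,0,0]]]'
python3 - <<'E'
from h import *
s=snapshot("scene"); t=snapshot("top")
a=cv2.resize(s["frame"][170:270,250:360,::-1],(400,364),interpolation=cv2.INTER_CUBIC)
b=cv2.resize(t["frame"][200:300,235:345,::-1],(400,364),interpolation=cv2.INTER_CUBIC)
cv2.imwrite("pics/l1.png",np.hstack([a,b])); print(get_state()["moment"])
E
```

```text
clock: 11.82
tool_pos: [0.4004, 0.1922, 0.0118]
eef_rot: [-0.695, 0.719, -0.0, -0.001]
contact_force: [0.6, -0.2, 0.6]
opening: 0.135
finger_force: 8.0
clock: 12.08
tool_pos: [0.4004, 0.1922, 0.0119]
eef_rot: [-0.695, 0.719, -0.0, -0.001]
contact_force: [0.6, -0.3, 2.3]
opening: 0.132
finger_force: 60.0
clock: 13.08
tool_pos: [0.4004, 0.1922, 0.0368]
eef_rot: [-0.695, 0.719, -0.0, -0.001]
contact_force: [-0.3, 0.0, -1.5]
opening: 0.132
finger_force: 60.0
[ 0.0334769  -0.06899517 -0.03222305]
```

View pics/l1.png

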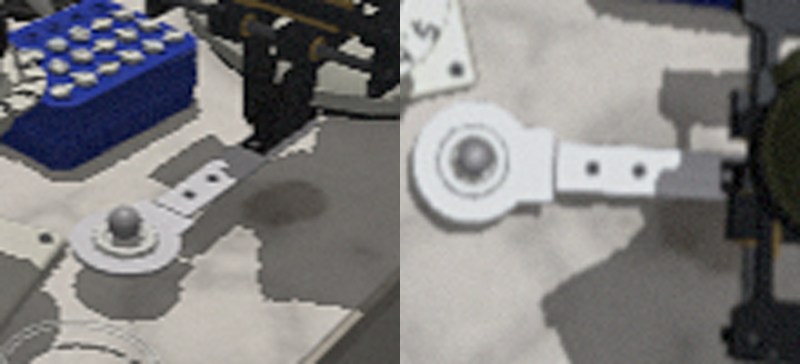

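The carrier is lifted, its shadow clear of it: ball in the pocket at left crop (124,222) and right crop (475,155), holes at (190,194)/(212,178) and (592,168)/(638,171). I'll triangulate for level; all pictures are used, so numbers only from here.

```bash
cat >> h.py <<'E'
def tri(t,a,s,b):
    A=0;r=0
    for c,uv in((t,a),(s,b)):
        d=ray(c,uv);d/=np.linalg.norm(d);P=np.eye(3)-np.outer(d,d);A=A+P;r=r+P@c["xyz"]
    return np.linalg.solve(A,r)
def ball(c,guess,w=12):
    # dark disc inside the bright head near guess pixel
    g=cv2.cvtColor(c["frame"],cv2.COLOR_RGB2GRAY); x,y=np.round(guess).astype(int)
    W=g[y-w:y+w+1,x-w:x+w+1]; th,_=cv2.threshold(W,0,255,cv2.THRESH_OTSU)
    m=cv2.morphologyEx((W<th).astype(np.uint8),cv2.MORPH_OPEN,np.ones((3,3),np.uint8))
    bl=[(s,k) for s,k in blobs(m,10)]; 
    s,k=min(bl,key=lambda q:np.hypot(q[1][0]-w,q[1][1]-w)); return np.array(k)+[x-w,y-w],s
E
python3 - <<'E'
from h import *
s=snapshot("scene"); t=snapshot("top")
f=364/100
T=lambda u,v:((u-400+.5)/f-.5+235,(v+.5)/f-.5+200); S=lambda u,v:((u+.5)/f-.5+250,(v+.5)/f-.5+170)
print("ball",tri(t,T(475,155),s,S(124,222)))
print("hole",tri(t,T(592,168),s,S(190,194)),tri(t,T(638,171),s,S(212,178)))
print("auto",ball(t,T(475,155)),ball(s,S(124,222)),T(475,155),S(124,222))
print("pred tool", R.from_quat(get_state()["eef_rot"]).as_matrix().round(4))
print("rimT",onz(t,T(413,160),.029),onz(t,T(474,228),.029),onz(t,T(474,100),.029),"pocket ctr z.03",onz(t,T(473,162),.031))
E
```

```text
ball [0.40729186 0.35134229 0.04114482]
hole [0.40260057 0.28784455 0.0310437 ] [0.40200332 0.26315107 0.03092559]
auto (array([254.5, 243.4]), [6, 8, 12, 12, 115]) (array([284. , 232.8]), [8, 10, 9, 9, 69]) (255.24175824175825, 242.2197802197802) (283.7032967032967, 230.62637362637363)
pred tool [[-0.0346 -0.9994 -0.0017]
 [-0.9994  0.0346 -0.0024]
 [ 0.0024  0.0016 -1.    ]]
rimT [0.40475055 0.38498424 0.029     ] [0.36923544 0.35095695 0.029     ] [0.43822686 0.35280386 0.029     ] pocket ctr z.03 [0.40444018 0.35245087 0.031     ]
```

Level and in place: ball z 0.041 vs 0.040 expected, holes at equal height. Pocket centre is about (-0.160, 0.001) in tool xy. Now glide under the lens with the carrier turning to yaw 45°, target TCP (0.366, 0.300, 0.042).

```bash
sed -i 's/round(3).tolist/round(4).tolist/' plan.py; python3 plan.py .3995,.196,.0383,3.08,2 .382,.246,.042,2.73,10
```

```text
at [0.4003 0.1921 0.0366] yaw 3.107 q [ 0.06  1.13 -1.09  2.21  1.45  0.95  1.11] clk 13.28
[[[-0.0019,0.0004,-0.0009,0.0008,-0.0012,0.0135],[-0.0019,0.0005,-0.0009,0.0008,-0.0012,0.0135],[-0.0049,0.0021,-0.0004,0,0,0.035],[-0.0048,0.0022,-0.0004,0,0,0.035],[-0.0047,0.0024,-0.0004,0,0,0.035],[-0.0046,0.0026,-0.0004,0,0,0.035],[-0.0045,0.0027,-0.0004,0,0,0.035],[-0.0045,0.0029,-0.0004,0,0,0.035],[-0.0043,0.003,-0.0004,0,0,0.035],[-0.0042,0.0032,-0.0004,0,0,0.035],[-0.0041,0.0033,-0.0004,0,0,0.035],[-0.004,0.0035,-0.0004,0,0,0.035]]]
```

```bash
python3 -m jog '[[[-0.0019,0.0004,-0.0009,0.0008,-0.0012,0.0135],[-0.0019,0.0005,-0.0009,0.0008,-0.0012,0.0135],[-0.0049,0.0021,-0.0004,0,0,0.035],[-0.0048,0.0022,-0.0004,0,0,0.035],[-0.0047,0.0024,-0.0004,0,0,0.035],[-0.0046,0.0026,-0.0004,0,0,0.035],[-0.0045,0.0027,-0.0004,0,0,0.035],[-0.0045,0.0029,-0.0004,0,0,0.035],[-0.0043,0.003,-0.0004,0,0,0.035],[-0.0042,0.0032,-0.0004,0,0,0.035],[-0.0041,0.0033,-0.0004,0,0,0.035],[-0.004,0.0035,-0.0004,0,0,0.035]]]'; python3 plan.py .3664,.3001,.042,2.357,12
python3 - <<'E'
from h import *
st=get_state(); r=R.from_quat(st["eef_rot"]); p=st["tool_pos"]+r.apply([-.16,.001,0]); p[2]+=.0031
t=snapshot("top");s=snapshot("scene"); gt,gs=proj(t,p),proj(s,p)
print("pred",p,gt,gs); a,b=ball(t,gt),ball(s,gs); print(a,b,tri(t,a[0],s,b[0]))
E
```

```text
clock: 14.78
tool_pos: [0.3818, 0.2463, 0.0426]
eef_rot: [-0.547, 0.837, 0.0, 0.0]
contact_force: [-0.6, -0.7, -2.9]
opening: 0.129
finger_force: 60.0
at [0.3818 0.2463 0.0426] yaw 2.729 q [-0.06  1.13 -1.11  2.18  1.42  0.95  0.64] clk 14.78
[[[-0.0036,0.003,0.0001,0,0,0.031],[-0.0035,0.0031,0.0001,0,0,0.031],[-0.0034,0.0032,0.0001,0,0,0.031],[-0.0033,0.0033,0,0,0,0.031],[-0.0032,0.0034,0,0,0,0.031],[-0.0031,0.0035,0,0,0,0.031],[-0.003,0.0036,0,0,0,0.031],[-0.0029,0.0037,0,0,0,0.031],[-0.0028,0.0038,0,0,0,0.031],[-0.0026,0.0038,0,0,0,0.031],[-0.0025,0.0039,0,0,0,0.031],[-0.0024,0.004,0,0,0,0.031]]]
pred [0.44508127 0.3932025  0.04574522] [234.42912872 222.19269631] [257.48536418 230.85725879]
(array([230.7, 227. ]), [0, 8, 19, 17, 208]) (array([254.4, 235.7]), [0, 7, 21, 18, 309]) [0.4397037  0.402985   0.04021662]
```

```bash
python3 -m jog '[[[-0.0036,0.003,0.0001,0,0,0.031],[-0.0035,0.0031,0.0001,0,0,0.031],[-0.0034,0.0032,0.0001,0,0,0.031],[-0.0033,0.0033,0,0,0,0.031],[-0.0032,0.0034,0,0,0,0.031],[-0.0031,0.0035,0,0,0,0.031],[-0.003,0.0036,0,0,0,0.031],[-0.0029,0.0037,0,0,0,0.031],[-0.0028,0.0038,0,0,0,0.031],[-0.0026,0.0038,0,0,0,0.031],[-0.0025,0.0039,0,0,0,0.031],[-0.0024,0.004,0,0,0,0.031]]]'; python3 -m jog '[[[0,0,0,0,0,0],[0,0,0,0,0,0]]]'
python3 - <<'E'
from h import *
st=get_state(); r=R.from_quat(st["eef_rot"]); p=st["tool_pos"]+r.apply([-.16,.001,0]); p[2]+=.0031
print("z axis",r.as_matrix()[:,2],"pocket pred",p)
s=snapshot("scene"); gs=proj(s,p); x,y=gs.round().astype(int); print(gs)
g=cv2.cvtColor(s["frame"],cv2.COLOR_RGB2GRAY)
print(g[y-16:y+20,x-24:x+26:1]//10)
E
```

```text
clock: 16.38
tool_pos: [0.3664, 0.3, 0.0422]
eef_rot: [-0.383, 0.924, 0.0, 0.0]
contact_force: [0.2, 0.4, -1.8]
opening: 0.133
finger_force: 60.0
clock: 16.62
tool_pos: [0.3665, 0.2996, 0.0422]
eef_rot: [-0.384, 0.924, -0.0, 0.0]
contact_force: [-0.5, -1.0, -1.4]
opening: 0.133
finger_force: 60.0
z axis [ 3.07373954e-04 -2.35898101e-04 -9.99999925e-01] pocket pred [0.47871088 0.41363236 0.04529706]
[239.16633485 229.43869666]
[[18 19 19 ...  3  2  3]
 [18 19 19 ...  2  2  2]
 [18 18 19 ...  5  2  3]
 ...
 [16 17 10 ... 10 11 10]
 [15 20 19 ... 11 11 11]
 [14 19 19 ... 11 10 11]]
```

Run:
```python
from h import *
s=snapshot("scene"); t=snapshot("top")
g=cv2.cvtColor(s["frame"],cv2.COLOR_RGB2GRAY)
print("cols 212.. rows")
for y in range(208,250): print(y,"".join("0123456789ABCDEFGHIJKLMNOP"[v//10] for v in g[y,212:275]))
st=get_state(); r=R.from_quat(st["eef_rot"]); tp=st["tool_pos"]
for xx in (-.0955,-.0705): 
    p=tp+r.apply([xx,.001,0]);p[2]=.0342; print("hole pred",proj(s,p),proj(t,p))
p=tp+r.apply([-.16,.001,0]); p[2]=.035
print("pocket rim: ",[proj(s,p+[.015*np.cos(a),.015*np.sin(a),.002]).round(1).tolist() for a in np.arange(0,6.2,np.pi/4)])
print("ball centre",proj(s,p+[0,0,.01]),"head rim",[proj(s,p+[.033*np.cos(a),.033*np.sin(a),-.001]).round(1).tolist() for a in np.arange(0,6.2,np.pi/2)])
```

```text
cols 212.. rows
208 JJJJJJJJJKJJJJJG85789999999999999986523233332323334334332232333
209 JJJJJJJJJJJJJJJKG1124679AA9999865543345322222222323333444433332
210 JJJJJJJJJJJJJJJKG822222312101222322137A963223233323333323323323
211 IIJJJJJJJJJJJJJJKG42422212233223232059A9A9732222332333333333333
212 IIIJJJJJJJJJJJJJJIC01123333233332103EG99AAA96322222323333322322
213 IIIJJJJJJJJJJJJJJKH8111112111221210EKJJG9AAAA973223333323223222
214 HHIIIJJJJJJJJJJJJJKG401121111121206FJJJJJGEF9AA9522323333322248
215 HHIIIIJJJJJJJIJJJJJKG3111111111216FJJJJJJJJJG9AAA952332232248AA
216 HHHIIIIIJJJJJJJJJJJJKIC410101116FKJJJJJJJJJJJJGAAA9744444589AAA
217 HGGHHHHIIJJJJJJJJIJJJJKKJFDAAGKKKJJJJJJJJJJJJJJJG9AAAAAAAA99AAA
218 HHGHGGHHIIIJIJIJJJIJIJJJJKKKKKJJJJJJJJJJJJJJJJJJJGAAAA9AAAAAAAA
219 HGGGHHHHHHHHHIIIJIIJJJJJJJJJJJJJJJJJJJJJJJJJJJJJJJJGA9AAAA9A9FJ
220 DIKIGGGGGGHGHHIIIIIIIIJJJJJJJJJJJJJJJJJJJJJJJJJJJJJJJJJJJJJJJJI
221 7EJJJKJIGGGGGGGHHIIIJJJJJJJJJJJJJJJJJJJJJJJJJJJJJJJJJJJJJIJIIII
222 KJJJJJJJKKIHGHGGHHIIIJJJJJJJJJJJJJJJJJJJJJJJJJJJJIIIIIJIIIIHHII
223 JJJJJJJJJJJJJJIGHIIIIJIJJJJJJKJJJJJJJIJJJJJJJJJJJIJJJJIIIHHH
[... 1459 characters left out ...]
BBAABABABABBAAABBBAABAAAA989AABBAAABBBBA
246 889GGAAAABBBBBBBBBABBABABBBAAABABBBAABBAAAAAAAA988ABBBABBBBBBBB
247 887FKKKGAABBBABAABBBBBBABBBBBBAAABABBAABAAAAAAA98ABABBBBBBBBBBB
248 875EJJJJKHAABBABBBBAAABAAAAAAABAABBAAAAAAABAAA989BBBBAABABBBBBB
249 875FKJJJGABBBBBBBBBBABAAAAAAAAAAAAAABABABAAAA988ABABBAAAABBBBAB
hole pred [269.11802561 232.22730134] [247.27563788 229.15406503]
hole pred [280.61201906 231.65041222] [256.01251237 238.36685215]
pocket rim:  [[234.0, 230.1], [232.2, 233.0], [234.5, 235.7], [239.7, 236.7], [244.5, 235.2], [246.2, 232.3], [243.8, 229.6], [238.8, 228.7]]
ball centre [239.16299181 229.52786877] head rim [[227.9, 228.3], [228.8, 240.7], [251.0, 239.6], [249.2, 227.2]]
```

Numeric check: ball at scene (239.4,228.7) against predicted (239.2,229.5), paddle hole within 0.6 px, objective axis at column ≈239. So the ball is in the pocket, level, and under the lens. Handing in.

```bash
python3 -c "
from plant import *
s=get_state();print(abs(s['qd']).max(),s['tool_pos'],s['finger_force'],s['clock']);print(finish_job())"
```

```text
0.0013205118927170634 [0.36655022 0.29952824 0.04220023] 59.99653223901987 16.775
the job is handed in; nothing more can be done
None
```

I turned the collar from 2 to 4, and the last top view after release showed the pointer at 4. I then lifted the carrier and handed in at about 17 s, holding it still and level with the ball in its pocket, within about 2 mm of the lens axis and 30 mm below the front glass; I saw no contact with the stand or bystanders, and no verdict came back.

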